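# Close the board test fixture, power it and start the test

### The arm

A 7-joint arm with a two-finger parallel gripper is mounted at the origin on a cart in front of the work surface, level with it; the furniture and walls round the work are solid. World frame = base frame: x ahead of the robot, y to its left, z up, the work surface at z = 0. Lengths are in m, angles in rad, forces in N, time in s.
With the tool pointing down it reaches from about 0.4 to 0.875 m from the base axis. Payload 19.3 kg.
Tool frame: the origin (TCP) lies midway between the tips of the shut fingers; the grasp point (between the pads) lies 19 mm behind it; z points along the fingers, y is the line along which they close (so a half turn about z gives the same grasp; the last joint's range is limited). The gripper opens to 85 mm and grips with 20 to 120 N. Pads are 22 mm wide; open, the fingers measure 114 mm over their backs; the gripper's body (76 mm by 85 mm) begins 54 mm behind the grasp point. The pads swing forward as they close: fully open they stand 13 mm farther back than shut.
Start: joints at [-1.231, 0.521, -0.036, 1.599, 0.021, 1.021, -0.113], TCP at [0.249, 0.573, 0.231] pointing down, gripper open.
Joint ranges: [-2.91, 2.91], [-0.3, 2.13], [-1.5, 1.42], [0.17, 2.43], [-1.26, 4.41], [0.16, 1.93], [-2.52, 2.52]. Speed limits (rad/s): [1.89, 1.89, 2.39, 2.39, 3.01, 3.01, 3.01].

### API

Orientations are given as [roll, pitch, yaw] about the fixed x, y, z axes, in that order (R = Rz(yaw) Ry(pitch) Rx(roll)).
In Python, from workcell import bot gives the robot as it stands.
- The arm moves only by the tool nudge_tcp, called after "Call:" as name([rows], argument=value, ...), one row to a line, values as JSON. Schema: {"type":"object","properties":{"increments":{"type":"array","items":{"type":"object","properties":{"jaw":{"type":"number"},"trans":{"type":"array","items":{"type":"number"},"minItems":3,"maxItems":3},"rotvec":{"type":"array","items":{"type":"number"},"minItems":3,"maxItems":3}},"additionalProperties":false,"required":["jaw"]},"minItems":1,"maxItems":5},"clamp_n":{"type":"number"},"only":{"type":"string"},"quiet":{"type":"boolean"},"lines":{"type":"string"}},"required":["increments"],"additionalProperties":false}. increments is a list of rows, 1 to 5 of them, each an object with the fields jaw (the finger opening in m), trans (a list: dx, dy, dz in shares of 0.6 m (1.0 is 0.6 m)), rotvec (a list: a rotation vector rx, ry, rz in normalised numbers (1 is 90 degrees)); a field left out counts as zero (the opening has to be given); each row is the pose to reach, as a shift and turn from the pose commanded when the call began, along the tool's axes at that moment; what a row does not reach only later rows make up. A row lasts 1/8 s, in which the tool goes at most 0.0625 m and 0.188 rad, less where a joint would pass 70% of its speed; a pose out of reach is approached as far as the arm can. The fingers move at their own pace and stop on an object; clamp_n is the grip in N (left out, the last holds). Time passes only in rows, so rows that do not move let the fingers close. The tool returns the time, the measured TCP pose, the force, the opening and the grip force at its end. only (a regular expression) keeps the lines of the reply that match it, lines (a string "A,B") keeps lines A to B, and quiet returns only ok. No shift or turn number may pass 1 either way. Input that does not fit is refused with a message, and nothing moves.
- bot.observe(): the state, without advancing time (a new reading comes with each control period).
- bot.grab_frame(name): name is "side" or "top" or "wrist"; returns the picture (420x560x3 uint8, blue, green, red); there is no depth.
- bot.calibration(name): a dict with "vfov" (degrees; the focal length in pixels is half the picture's height over the tangent of half this angle, whatever the lens; pixels are square), "cx", "cy" (the principal point, pixels), "dist_coeffs" ([k1, k2, p1, p2, k3] as OpenCV has them; the pictures are not rectified), "eye" and "attitude" of the camera in the world. Camera axes: x right, y down, z forward; pixel columns grow to the right and rows downward; lengths in m; the calibration is good to about 2 mm. A picture is of the moment at which its call begins: read the wrist's pose just before it. calibration takes no time and is no camera call; for the wrist camera it gives the pose at the moment of the call.
- bot.job_done(): hands the job in; it is judged then, once.
The state is a dict: "clock": time; "qpos": joint angles; "qd": joint speeds; "joint_efforts": joint torques, N m; "position": TCP position; "tool_rot": TCP orientation; "force": force on the tool from outside, world axes, zero at the start; "moment": the same for the moment, N m; "grip_width": finger opening in m; "finger_force": force on a finger pad.
Only numpy, scipy, OpenCV 4.12 (cv2) and the standard library are available. Lean on these libraries where they do the work, as an engineer would, in place of code of your own. Each camera call takes 0.05 s, during which the arm holds its last target. There are 200 camera calls.

### The job

A circuit board waits in the test fixture: push the fixture's sprung lid down by its black pad until the hook at the front catches it and it stays shut, then press the raised end of the red rocker on the black supply so that it snaps over to on, and last press the green button on the yellow-topped station all the way in and let it come out again. Keep to that order, so that the board is on its contacts before the power comes and powered before the test starts. Only push with the fingertips: nothing is picked up, the red mushroom button stays unpressed, and the board and the loose things lying about stay where they are.

Things in the scene. Friction and masses are not known exactly. Their poses are not given: they have to be found in the camera images.
- fixture: Clamshell test fixture, fixed to the bench: grey box 170 (x) x 190 (y) x 56 mm with a hinged lid frame of bare aluminium round a clear window. Origin: centre of the underside. Its x axis points from the front (hook) to the back (hinge); the front looks to the robot, give or take its yaw.
- lid_hinge (a point): Point on the lid's hinge line, 76 mm above the bench, at the back of the fixture (85 mm behind its centre). The hinge line runs along the fixture's y axis.
- lid_pad (a point): Centre of the top face of the lid's black rubber push pad (22 x 70 mm, long side along the hinge line), near the lid's front edge; rides with the lid. At lid angle q it lies 158 cos q - 8 sin q mm in front of the hinge line and 158 sin q + 8 cos q mm above it (84 mm above the bench when shut). Its z axis is the lid's outward normal.
- lid (a joint): Lid angle (rad): 0 shut, 0.8 fully open, held there by a spring. Lid 178 mm wide, 8 mm thick, front edge 172 mm from the hinge line. Closing takes 2 to 3 N at the pad and about 5 N more over the last 15 mm, where it pushes the hook aside; let go before the hook catches, it swings open. Caught, it rests at about 0.01; the stop at 0 is hard.
- hook (a joint): Angle of the steel hook with the orange release tab on the fixture's front face (rad): 0 upright, holding; it swings outward (up to 0.3) as the lid's bar rides down its ramp, and springs back over the bar by itself. The tab reaches 118 mm in front of the fixture's centre, 93 mm above the bench; the hook is not to be handled.
- supply: Small black bench supply, 96 x 145 x 51 mm, fixed to the bench, with a red rocker switch on its top and an orange plug block at one corner. Origin: centre of the underside.
- rocker_pivot (a point): Middle of the red rocker, on its pivot line, 57.5 mm above the bench. The rocker is 30 mm long along the supply's y axis and 21 mm wide; its face is a shallow V of two 15 mm halves. The grey frame beside it reaches 56 mm above the bench.
- rocker_on_end (a point): Point on the face of the rocker's on half (white stroke), 12 mm from the pivot towards the supply's +y. At the start this half stands up at 0.35 rad (its end 5 mm above the pivot); switched on it lies level with the pivot and the other half stands up.
- rocker (a joint): Rocker angle (rad): 0 off, 0.35 on. Pressing the on half down takes about 7 N; past the middle it snaps over by itself and stays.
- station: Two-button control station fixed to the bench: box 72 (x) x 126 (y) x 52 mm, grey with a yellow top, buttons on top. Origin: centre of the underside. Green button at y = +30 mm, red mushroom at y = -30 mm in its own frame, on aluminium collars (37 mm across, 5 mm high).
- start_top (a point): Centre of the top of the green button (28 mm across), 66 mm above the bench when out; it rides with the button.
- start (a joint): Travel of the green button (m): 0 out, 0.006 fully in; springs back. Starts to move at 1.5 N, fully in at about 5 N.
- stop_top (a point): Centre of the top of the red mushroom button (38 mm across), 78 mm above the bench. Not to be pressed.
- stop (a joint): Travel of the red mushroom button (m): 0 out; it must stay out.
- board: Green circuit board 50 x 75 x 11 mm lying loose in the white nest of the fixture, at the fixture's centre, pushers of the lid above it when shut. Origin: centre of its underside, 56 mm above the bench.
- tweezers: Green tweezers, 18 x 145 x 8 mm, lying loose on the bench. Origin: underside.
- blue_board: Small blue circuit board, 35 x 50 x 11 mm, loose on the bench. Origin: underside.
- flux: White dropper bottle, 40 mm across, 97 mm high, loose. Origin: underside.
- reel: Blue reel of solder, 45 mm across, 28 mm high, loose. Origin: underside.
- tin: Red tin, 65 mm across, 62 mm high, loose. Origin: underside.
- driver: Yellow-handled screwdriver, 160 mm long, loose. Origin: underside.
- clamp_meter: Dark hand meter, 62 x 140 x 33 mm, loose. Origin: underside.

How it is judged:
On the way, in this order (a step that is already met when the one before it is completed fails the run):
1. the lid is shut and the hook is back over its bar (value of joint lid below 0.035 rad and value of joint hook below 0.03 rad), for 0.2 s.
2. the rocker is switched on (value of joint rocker above 0.3 rad), for 0.2 s.
3. the green button is pressed fully in (value of joint start above 0.0045 m), for 0.1 s.
At the end, for the whole second after the job is handed in: The lid stays shut under the hook (lid below 0.035 rad, hook within 0.03 rad of upright), the rocker is on (above 0.3 rad), the green and red buttons are out (within 1 mm), the board is within 8 mm and every loose thing within 30 mm of where it lay (all of step 1 and value of joint rocker above 0.3 rad and value of joint each of start, stop below 0.001 m and distance of board from where it was at the start of the episode below 0.008 m and distance of each of tweezers, blue_board, flux, reel, tin, driver, clamp_meter from where it was at the start of the episode below 0.03 m); the robot touches nothing.
It fails at once if the supply was switched on while the lid was not shut (value of joint rocker above 0.25 rad and value of joint lid above 0.06 rad).
It fails at once if the green button was pressed while the supply was off (value of joint start above 0.003 m and value of joint rocker below 0.1 rad).
It fails at once if the red mushroom button was pressed (value of joint stop above 0.002 m).
It fails at once if the board was shifted or lifted (distance of board from where it was at the start of the episode above 0.008 m).
It fails at once if a loose thing was lifted, carried or knocked away (distance of any of tweezers, blue_board, flux, reel, tin, driver, clamp_meter from where it was at the start of the episode above 0.03 m).
It also fails if it takes over 48 s, if anything falls off the work surface, if the arm or the gripper's body presses on something with over 40 N, if the wrist force passes 120 N, or if a joint passes its speed limit or range.

## Working session

There is one attempt and no reset: what is moved stays moved. The work goes in short steps, Python scripts to look and compute and a tool call to move; the robot and the scene stay as the last step left them, time stands still between calls to the robot, and variables do not carry over. Pictures are saved under pics/ and viewed, at most 10 in all, crops included, and the job is handed in when it is done.

```bash
ls; mkdir -p pics; python3 - <<'E'
from workcell import bot
import cv2,json
for n in("top","side"):
    c=bot.calibration(n); print(n,c)
    cv2.imwrite(f"pics/{n}0.png",cv2.resize(bot.grab_frame(n),(784,588),interpolation=cv2.INTER_CUBIC))
s=bot.observe();print(s)
E
```

```text
pics
workcell.py
top {'vfov': 51.182300219280165, 'cx': 283.2561495305555, 'cy': 205.54853947008252, 'dist_coeffs': array([0.04959666, 0.        , 0.        , 0.        , 0.        ]), 'eye': array([0.44109313, 0.00541509, 1.48860049]), 'attitude': array([-3.11276087,  0.00764175, -1.59270895])}
side {'vfov': 49.31614115635109, 'cx': 276.6624403019599, 'cy': 211.54491155261093, 'dist_coeffs': array([-0.11013313,  0.        ,  0.        ,  0.        ,  0.        ]), 'eye': array([0.08897807, 1.36441072, 0.92009093]), 'attitude': array([-2.10558476,  0.00463993, -2.85174462])}
{'clock': 0.1, 'qpos': array([-1.23120242,  0.52193397, -0.03628496,  1.599925  ,  0.02120497,
        1.0211126 , -0.1128236 ]), 'qd': array([-5.36833283e-04, -1.35259179e-03,  1.31184943e-04, -1.44089401e-03,
        4.52773473e-05,  1.31215537e-03,  5.86734460e-04]), 'joint_efforts': array([ 3.26459500e-03, -9.28475261e+01,  1.98382013e+00, -3.70524859e+01,
        1.81532290e-02,  5.42152760e-03, -2.07519548e-05]), 'position': array([0.24895114, 0.57296093, 0.23080582]), 'tool_rot': array([-3.14060309e+00,  9.47263596e-05,  2.73172952e+00]), 'force': array([ 0.45021405, -0.50802761, -0.41692088]), 'moment': array([ 0.00255077, -0.01530454, -0.01002386]), 'finger_force': 0.0, 'grip_width': 0.08515638219933153}
```

View pics/top0.png

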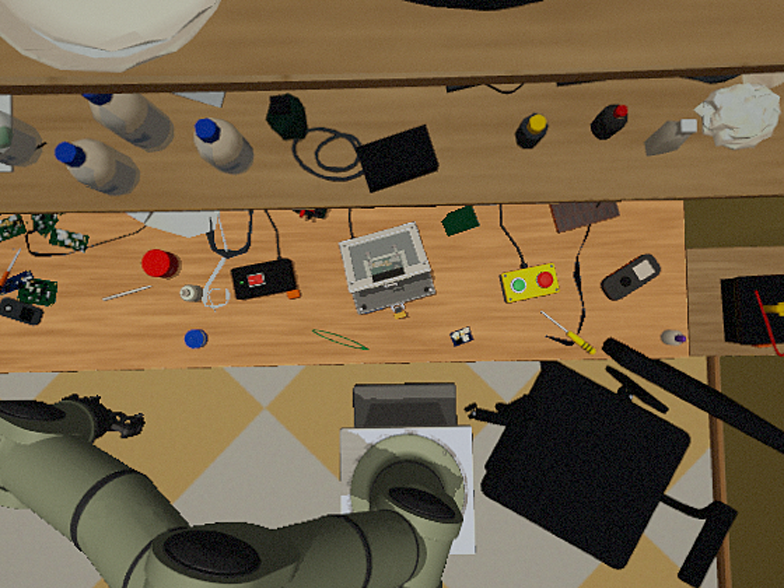

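View pics/side0.png

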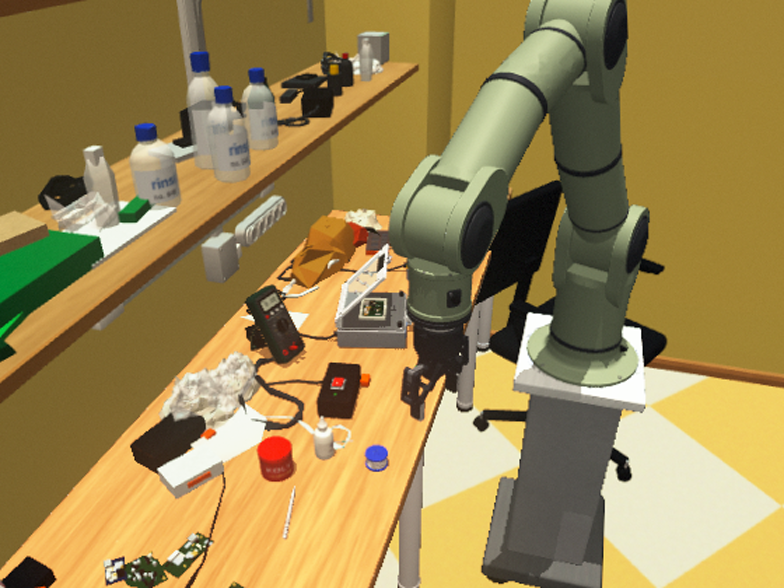

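The top view shows, in the 784-wide picture, the fixture at (387,270), its hook tab at (401,313), the supply rocker at (256,280), the green button at (518,285) and the red mushroom at (545,280). In the side view the open lid is at (365,285) and the rocker at (338,383).

```bash
cat > h.py <<'E'
import numpy as np,cv2
from scipy.spatial.transform import Rotation as R
from workcell import bot
def cam(c):
    f=210/np.tan(np.radians(c["vfov"])/2)
    return np.array([[f,0,c["cx"]],[0,f,c["cy"]],[0,0,1]]),c["dist_coeffs"],R.from_euler("xyz",c["attitude"]).as_matrix(),np.array(c["eye"])
def ray(c,p):
    K,d,A,e=cam(c); u=cv2.undistortPoints(np.array([[p]],float),K,d)[0,0]
    return e,A@np.array([u[0],u[1],1])
def atz(c,p,z):
    e,r=ray(c,p); return e+r*(z-e[2])/r[2]
def proj(c,P):
    K,d,A,e=cam(c); v=A.T@(np.array(P)-e)
    return cv2.projectPoints(v.reshape(1,1,3),np.zeros(3),np.zeros(3),K,d)[0].ravel()
def tri(obs):
    M=np.zeros((3,3));b=np.zeros(3);L=[]
    for c,p in obs:
        e,r=ray(c,p);r=r/np.linalg.norm(r);Q=np.eye(3)-np.outer(r,r);M+=Q;b+=Q@e;L.append((e,Q))
    X=np.linalg.solve(M,b);return X,[round(1e3*float(np.linalg.norm(Q@(X-e))),1) for e,Q in L]
def tool(dw):  # world shift -> tool axes
    return R.from_euler("xyz",bot.observe()["tool_rot"]).inv().apply(dw)
E
python3 - <<'E'
from h import *
t=bot.calibration("top");s=bot.calibration("side")
for n,p,z in [("green",(518,285),.066),("red",(545,280),.078),("rock",(256,280),.057),("tab",(401,313),.093),("fixfrontL",(358,311),.056),("fixfrontR",(434,296),.056),("flux",(190,293),.097),("tin",(155,260),.06),("shelf edge",(400,205),.4),("plug",(293,294),.05),("tweez",(340,339),.0),("blue",(460,336),.0),("driver",(585,342),.02)]:
    print(n,atz(t,(p[0]/1.4,p[1]/1.4),z).round(3))
print(tri([(t,(256/1.4,280/1.4)),(s,(338/1.4,383/1.4))]))
for n in("top","side"):
    im=bot.grab_frame(n)
    a=im[140:265,160:410] if n=="top" else im[160:310,170:310]
    cv2.imwrite(f"pics/{n}1.png",cv2.resize(a,None,fx=3.2 if n=="top" else 4,fy=3.2 if n=="top" else 4,interpolation=cv2.INTER_CUBIC))
c=bot.calibration("wrist");print(c,R.from_euler("xyz",c["attitude"]).as_matrix().round(2))
E
```

```text
green [ 0.483 -0.265  0.066]
red [ 0.492 -0.325  0.078]
rock [0.508 0.343 0.057]
tab [0.424 0.006 0.093]
fixfrontL [0.43  0.107 0.056]
fixfrontR [ 0.462 -0.071  0.056]
flux [0.48  0.482 0.097]
tin [0.559 0.574 0.06 ]
shelf edge [0.62  0.004 0.4  ]
plug [0.474 0.258 0.05 ]
tweez [0.363 0.155 0.   ]
blue [ 0.364 -0.135  0.   ]
driver [ 0.345 -0.428  0.02 ]
(array([0.50872859, 0.34429727, 0.05117214]), [0.5, 0.5])
{'vfov': 63.047757769970616, 'cx': 276.8237030130202, 'cy': 204.94170679255762, 'dist_coeffs': array([-0.06180697,  0.        ,  0.        ,  0.        ,  0.        ]), 'eye': array([0.17207585, 0.60653505, 0.37383887]), 'attitude': array([2.80959074e+00, 5.68080390e-04, 1.16011603e+00])} [[ 0.4   0.87  0.3 ]
 [ 0.92 -0.38 -0.13]
 [-0.    0.33 -0.95]]
```

View pics/top1.png

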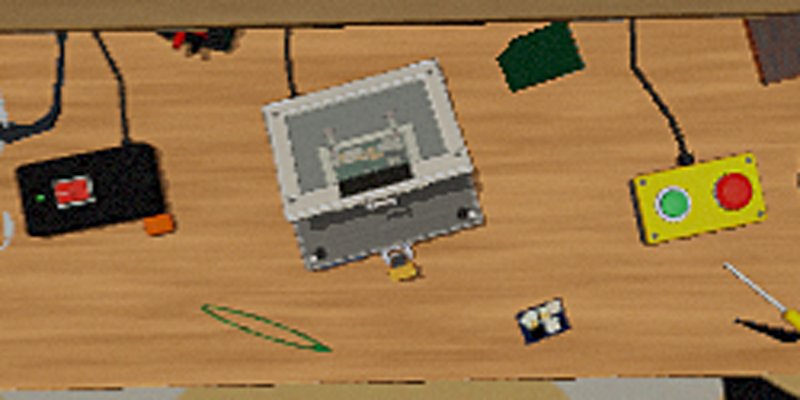

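View pics/side1.png

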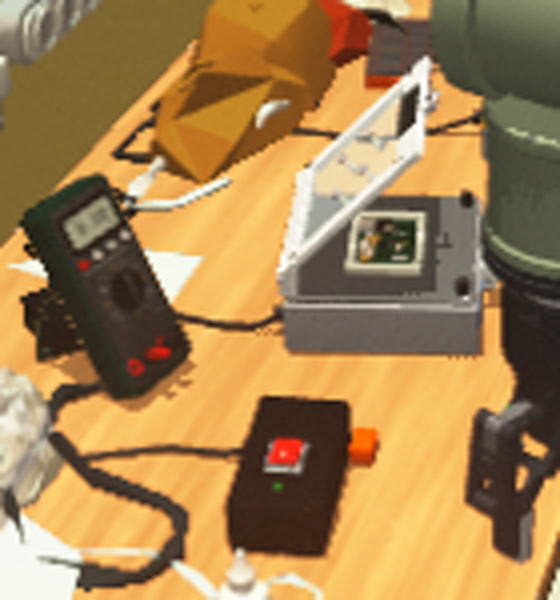

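The top crop gives the fixture's front edge as (310,270)–(485,222), the pad at (375,180), the rocker at (73,191), the green button at (672,203) and the red mushroom at (735,192). In the side crop the pad is at (410,108) and the rocker at (288,455).

```bash
python3 - <<'E'
from h import *
t=bot.calibration("top");s=bot.calibration("side")
T=lambda x,y:(t,(160+x/3.2,140+y/3.2)); S=lambda x,y:(s,(170+x/4,160+y/4))
print("pad",tri([T(375,180),S(410,108)]), atz(*T(375,180),.195))
print("lid front L",tri([T(290,218),S(430,150)]))
print("rock",tri([T(73,191),S(288,455)]),atz(*T(73,191),.0575))
for n,a,z in[("green",(672,203),.066),("red",(735,192),.078),("fL",(310,270),.056),("fR",(485,222),.056),("sL",(33,235),.051),("sR",(167,214),.051),("rL",(56,193),.057),("rR",(91,190),.057)]: print(n,atz(*T(*a),z).round(4))
# shelf front edge
n1=np.cross(ray(t,(5/1.4,212/1.4))[1],ray(t,(680/1.4,198/1.4))[1]);n2=np.cross(ray(s,(410/1.4,76/1.4))[1],ray(s,(5/1.4,392/1.4))[1])
et=ray(t,(0,0))[0];es=ray(s,(0,0))[0]
for y in(.3,0,-.3):
    print("shelf",np.linalg.solve(np.array([n1,n2,[0,1,0]]),[n1@et,n2@es,y]).round(3))
# wrist cam: shift in tool frame to centre view
o=bot.observe();Rt=R.from_euler("xyz",o["tool_rot"]);c=bot.calibration("wrist")
print("cam off tool",Rt.inv().apply(c["eye"]-o["position"]).round(4),"fwd tool",Rt.inv().apply(cam(c)[2][:,2]).round(3))
print("tool axes",Rt.as_matrix().round(3))
E
```

```text
pad (array([0.50583728, 0.03164294, 0.1912094 ]), [0.9, 0.9]) [0.50647419 0.03179899 0.195     ]
lid front L (array([0.46865538, 0.1095562 , 0.19715658]), [4.6, 4.6])
rock (array([0.50845365, 0.34412509, 0.05055981]), [0.9, 0.9]) [0.50898425 0.34277649 0.0575    ]
green [ 0.483  -0.2653  0.066 ]
red [ 0.4922 -0.3261  0.078 ]
fL [0.4231 0.1029 0.056 ]
fR [ 0.4681 -0.0767  0.056 ]
sL [0.4651 0.3858 0.051 ]
sR [0.4836 0.2486 0.051 ]
rL [0.5073 0.3602 0.057 ]
rR [0.5096 0.3246 0.057 ]
shelf [0.601 0.3   0.517]
shelf [0.601 0.    0.516]
shelf [ 0.601 -0.3    0.514]
cam off tool [ 0.0838 -0.     -0.1429] fwd tool [-0.326 -0.     0.945]
tool axes [[-0.917  0.398 -0.   ]
 [ 0.398  0.917 -0.001]
 [-0.    -0.001 -1.   ]]
```

Careful with the scale: shifts go in shares of 0.6 m and turns go in shares of 90 degrees. That gives: -0.275 m / 0.6 = -0.4583, -0.02 m / 0.6 = -0.0333, -0.5 rad / 1.5708 = -0.3183.

Call:
nudge_tcp([
  {"jaw":0, "trans":[-0.0917, -0.0367, -0.0333], "rotvec":[0, 0, -0.0637]},
  {"jaw":0, "trans":[-0.1833, -0.075, -0.0333], "rotvec":[0, 0, -0.1273]},
  {"jaw":0, "trans":[-0.275, -0.1117, -0.0333], "rotvec":[0, 0, -0.191]},
  {"jaw":0, "trans":[-0.3667, -0.1483, -0.0333], "rotvec":[0, 0, -0.2546]},
  {"jaw":0, "trans":[-0.4583, -0.185, -0.0333], "rotvec":[0, 0, -0.3183]},
], clamp_n=30)

```text
clock: 0.82
position: [0.4581, 0.3603, 0.2513]
tool_rot: [3.142, -0.0, -3.048]
force: [0.3, 0.5, -0.2]
grip_width: 0.0
finger_force: 0.0
```

Call:
nudge_tcp([
  {"jaw":0, "trans":[-0.0417, 0.0083, 0], "rotvec":[0, 0, -0.0286]},
  {"jaw":0, "trans":[-0.0417, 0.0083, 0], "rotvec":[0, 0, -0.0286]},
])

```text
clock: 1.08
position: [0.4829, 0.3684, 0.2509]
tool_rot: [-3.141, -0.0, -3.008]
force: [-0.9, 0.4, -0.6]
grip_width: -0.0001
finger_force: 0.0
```

```bash
python3 - <<'E'
from h import *
o=bot.observe();c=bot.calibration("wrist");im=bot.grab_frame("wrist")
print(o["position"],o["tool_rot"],proj(c,(.509,.343,.0575)))
cv2.imwrite("pics/w1.png",cv2.resize(im,(784,588),interpolation=cv2.INTER_CUBIC))
E
```

```text
[0.48293908 0.36842494 0.25086263] [-3.14142966e+00 -8.10109474e-05 -3.00821718e+00] [249.22568464 196.22127245]
```

View pics/w1.png

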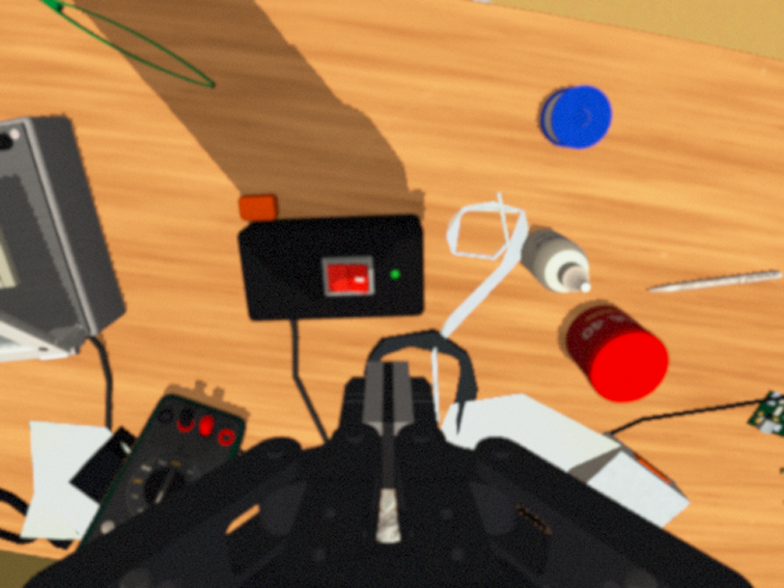

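The wrist view shows the rocker at (348,278), a green LED at (395,273), the plug at (258,207), flux and tin to the right, and a multimeter leaning at the lower left. It is too small to make out the stroke, so I'll go closer.

Converted, 0.1 m / 0.6 = 0.1667, -0.027 m / 0.6 = -0.045.

Call:
nudge_tcp([
  {"jaw":0, "trans":[-0.0217, -0.0217, 0.0833]},
  {"jaw":0, "trans":[-0.045, -0.0433, 0.1667]},
  {"jaw":0, "trans":[-0.045, -0.0433, 0.1667]},
])

```text
clock: 1.5
position: [0.5103, 0.3452, 0.1482]
tool_rot: [-3.138, -0.005, -3.008]
force: [-0.5, 0.3, 0.6]
grip_width: -0.0001
finger_force: 0.0
```

```bash
python3 - <<'E'
from h import *
o=bot.observe();c=bot.calibration("wrist");im=bot.grab_frame("wrist")
u=proj(c,(.509,.343,.0575));x,y=int(u[0])-75,int(u[1])-55
print(o["position"],o["tool_rot"],u,x,y)
np.savez("w2.npz",**c)
cv2.imwrite("pics/w2.png",cv2.resize(im[y:y+110,x:x+150],None,fx=5,fy=5,interpolation=cv2.INTER_CUBIC))
E
```

```text
[0.51026669 0.34521727 0.1481901 ] [-3.13827387 -0.00498965 -3.00754909] [274.65607783 207.97635461] 199 152
```

View pics/w2.png

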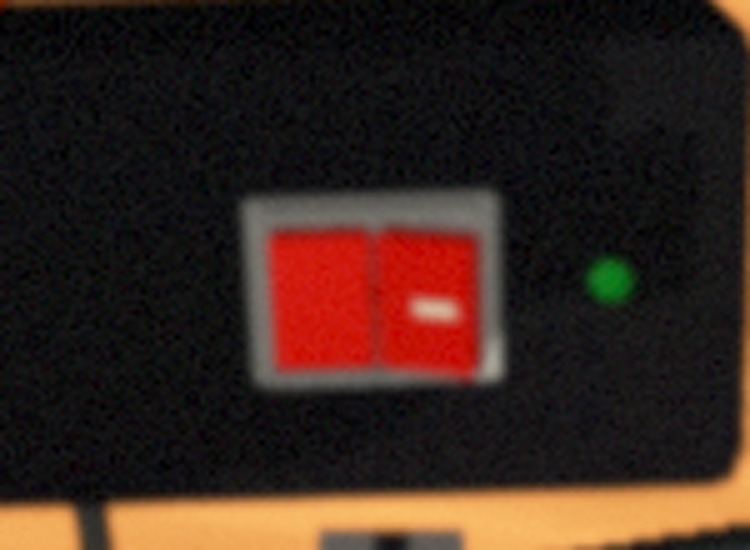

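The stroke is on the right half, the world +y side. The rocker's pivot line is at crop (375,303).

```bash
python3 - <<'E'
from h import *
t=bot.calibration("top");s=bot.calibration("side");c=dict(np.load("w2.npz"))
p=(199+375/5,152+303/5)
print(tri([(t,(160+73/3.2,140+191/3.2)),(c,p),(s,(242,273.8))]),atz(c,p,.0575))
a=atz(c,(199+258/5,152+388/5),.056)-atz(c,(199+505/5,152+382/5),.056);print(a,np.degrees(np.arctan2(a[0],-a[1])))
P=atz(c,p,.0575);print("stroke",atz(c,(199+435/5,152+309/5),.0615)-P)
o=bot.observe();print(tool([.49-o["position"][0],.0-o["position"][1],.25-o["position"][2]]))
E
```

```text
(array([0.51037284, 0.34369928, 0.05163378]), [1.2, 4.1, 3.1]) [0.51259465 0.34299318 0.0575    ]
[ 0.00589935 -0.03631964  0.        ] 9.225906858594639
stroke [-0.00169594  0.00848356  0.004     ]
[ 0.06740536 -0.34104853 -0.09881839]
```

Converted, -0.249 m / 0.6 = -0.415, -0.189 m / 0.6 = -0.315, -0.09 rad / 1.5708 = -0.0573.

Call:
nudge_tcp([
  {"jaw":0, "trans":[0.0567, -0.0433, -0.075]},
  {"jaw":0, "trans":[0.0667, -0.1167, -0.15], "rotvec":[0, -0.0318, -0.0191]},
  {"jaw":0, "trans":[0.08, -0.2167, -0.15], "rotvec":[0, -0.0637, -0.0382]},
  {"jaw":0, "trans":[0.0933, -0.315, -0.15], "rotvec":[0, -0.0955, -0.0573]},
  {"jaw":0, "trans":[0.0983, -0.415, -0.15], "rotvec":[0, -0.1273, -0.07]},
])

```text
clock: 2.17
position: [0.4867, 0.0919, 0.2438]
tool_rot: [-3.13, 0.205, -2.892]
force: [2.2, 0.6, -0.1]
grip_width: 0.0001
finger_force: 0.0
```

```bash
cat >> h.py <<'E'
def rel(*pts):
    o=bot.observe()
    for p in pts: print(np.round(p,4),"->",tool(np.array(p)-o["position"]).round(4))
f=np.array([.970,.244]);H=np.array([.609,.0557])
def lid(q,back=.008):
    d=.158*np.cos(q)-.008*np.sin(q)-back
    x,y=H-d*f; return [x,y,.076+.158*np.sin(q)+.008*np.cos(q)+(.011-back)*np.tan(q)+.002]
E
python3 - <<'E'
from h import *
print(bot.observe()["tool_rot"],bot.observe()["position"])
a=lid(.8);rel(a[:2]+[.222],lid(.75),lid(.6),lid(.45),lid(.3),lid(.15),lid(.05),lid(0),lid(-.02))
E
```

```text
[-3.13034196  0.20513151 -2.8923335 ] [0.48666561 0.09191875 0.24383365]
[0.5155 0.0322 0.222 ] -> [-0.0085 -0.0647  0.0248]
[0.5099 0.0308 0.1943] -> [ 0.0028 -0.0644  0.0507]
[0.4947 0.0269 0.1759] -> [ 0.022  -0.0642  0.0656]
[0.4821 0.0238 0.1554] -> [ 0.0388 -0.064   0.083 ]
[0.4726 0.0214 0.1333] -> [ 0.0529 -0.0637  0.1027]
[0.4664 0.0198 0.11  ] -> [ 0.0639 -0.0635  0.1241]
[0.4641 0.0192 0.094 ] -> [ 0.0695 -0.0633  0.1393]
[0.4635 0.0191 0.086 ] -> [ 0.0717 -0.0632  0.147 ]
[0.4634 0.0191 0.0828] -> [ 0.0725 -0.0632  0.1501]
```

Converted, 0.0656 m / 0.6 = 0.1093, -0.0645 m / 0.6 = -0.1075.

Call:
nudge_tcp([
  {"jaw":0, "trans":[-0.0067, -0.0533, 0.0083]},
  {"jaw":0, "trans":[-0.0142, -0.1075, 0.0333]},
  {"jaw":0, "trans":[0.0017, -0.1075, 0.0767]},
  {"jaw":0, "trans":[0.02, -0.1075, 0.0967]},
  {"jaw":0, "trans":[0.0367, -0.107, 0.1093]},
])

```text
clock: 2.8
position: [0.4946, 0.0283, 0.1746]
tool_rot: [-3.131, 0.202, -2.894]
force: [2.0, 0.8, 0.9]
grip_width: 0.0003
finger_force: 0.7
```

```bash
python3 - <<'E'
from h import *
t=bot.calibration("top")
rel(lid(.45),lid(.3),lid(.15),lid(.05),lid(0),lid(-.02))
cv2.imwrite("pics/t2.png",cv2.resize(np.hstack([bot.grab_frame("top")[150:250,220:320],bot.grab_frame("side")[170:270,230:330]]),None,fx=4,fy=4,interpolation=cv2.INTER_CUBIC))
E
```

```text
[0.4821 0.0238 0.1554] -> [ 0.0168 -0.0011  0.0162]
[0.4726 0.0214 0.1333] -> [ 0.0308 -0.0009  0.0359]
[0.4664 0.0198 0.11  ] -> [ 0.0418 -0.0006  0.0574]
[0.4641 0.0192 0.094 ] -> [ 0.0473 -0.0005  0.0725]
[0.4635 0.0191 0.086 ] -> [ 0.0495 -0.0004  0.0803]
[0.4634 0.0191 0.0828] -> [ 0.0503 -0.0003  0.0834]
```

View pics/t2.png

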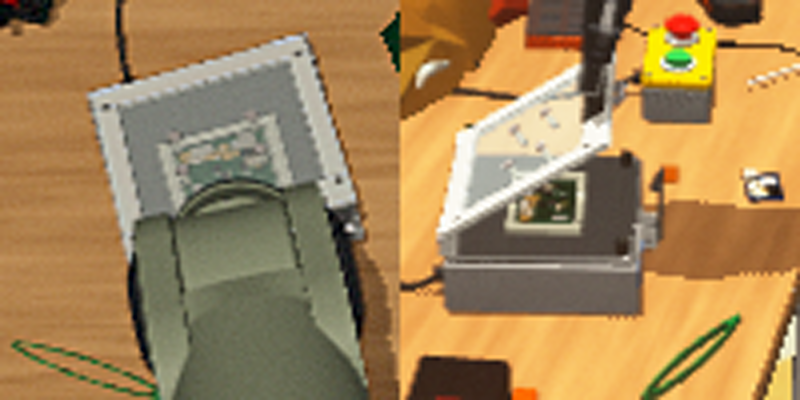

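The fingertip is on the pad at (590,110) in the side half and the lid is partly down. I'll continue along the arc.

Converted, 0.047 m / 0.6 = 0.0783, 0.037 m / 0.6 = 0.0617.

Call:
nudge_tcp([
  {"jaw":0, "trans":[0.015, -0.0017, 0.0133]},
  {"jaw":0, "trans":[0.028, -0.0017, 0.027]},
  {"jaw":0, "trans":[0.04, -0.0017, 0.0433]},
  {"jaw":0, "trans":[0.0513, -0.0017, 0.0598]},
  {"jaw":0, "trans":[0.0617, -0.0017, 0.0783]},
])

```text
clock: 3.52
position: [0.4681, 0.0191, 0.1191]
tool_rot: [-3.13, 0.199, -2.895]
force: [1.8, 1.1, 1.6]
grip_width: 0.0004
finger_force: 1.0
```

```bash
python3 -c "
from h import *
rel(lid(.15),lid(.05),lid(0),lid(-.02))"
```

```text
[0.4664 0.0198 0.11  ] -> [0.0033 0.0012 0.0087]
[0.4641 0.0192 0.094 ] -> [0.0088 0.0014 0.0238]
[0.4635 0.0191 0.086 ] -> [0.011  0.0015 0.0316]
[0.4634 0.0191 0.0828] -> [0.0117 0.0015 0.0347]
```

Converted, 0.0316 m / 0.6 = 0.0527, 0.029 m / 0.6 = 0.0483.

Call:
nudge_tcp([
  {"jaw":0, "trans":[0.0055, 0.0017, 0.0145]},
  {"jaw":0, "trans":[0.01, 0.0017, 0.0267]},
  {"jaw":0, "trans":[0.0147, 0.0017, 0.04]},
  {"jaw":0, "trans":[0.0175, 0.0017, 0.0483]},
  {"jaw":0, "trans":[0.0183, 0.0017, 0.0527]},
])

```text
clock: 4.15
position: [0.4638, 0.0187, 0.0864]
tool_rot: [-3.13, 0.199, -2.895]
force: [-1.8, 0.7, 1.9]
grip_width: 0.0001
finger_force: 1.2
```

Converted, 0.006 m / 0.6 = 0.01, 0.003 m / 0.6 = 0.005.

Call:
nudge_tcp([
  {"jaw":0, "trans":[0.0017, 0, 0.005]},
  {"jaw":0, "trans":[0.0025, 0, 0.01]},
  {"jaw":0, "trans":[0.0025, 0, 0.01]},
])

```text
clock: 4.53
position: [0.4638, 0.0186, 0.0814]
tool_rot: [-3.13, 0.201, -2.895]
force: [-13.2, -0.1, 42.3]
grip_width: -0.0001
finger_force: 20.9
```

Converted, -0.11 m / 0.6 = -0.1833, -0.06 m / 0.6 = -0.1.

Call:
nudge_tcp([
  {"jaw":0, "trans":[-0.0017, 0, -0.0083]},
  {"jaw":0, "trans":[-0.0033, 0, -0.02]},
  {"jaw":0, "trans":[-0.0167, 0, -0.1]},
  {"jaw":0, "trans":[-0.0333, 0, -0.1833]},
  {"jaw":0, "trans":[-0.0333, 0, -0.1833]},
])

```text
clock: 5.15
position: [0.4629, 0.0192, 0.1958]
tool_rot: [-3.13, 0.206, -2.895]
force: [-0.9, 0.4, -0.5]
grip_width: 0.0001
finger_force: 0.0
```

```bash
python3 - <<'E'
from h import *
cv2.imwrite("pics/t3.png",cv2.resize(np.hstack([bot.grab_frame("wrist")[50:350,130:430],bot.grab_frame("side")[170:270,230:330].repeat(3,0).repeat(3,1)]),None,fx=1.3,fy=1.3))
rel([.5095,.356,.2],[.47,.0187,.235])
E
```

```text
[0.5095 0.356  0.2   ] -> [-0.1278  0.3151  0.0149]
[0.47   0.0187 0.235 ] -> [-0.0166 -0.003  -0.0398]
```

View pics/t3.png

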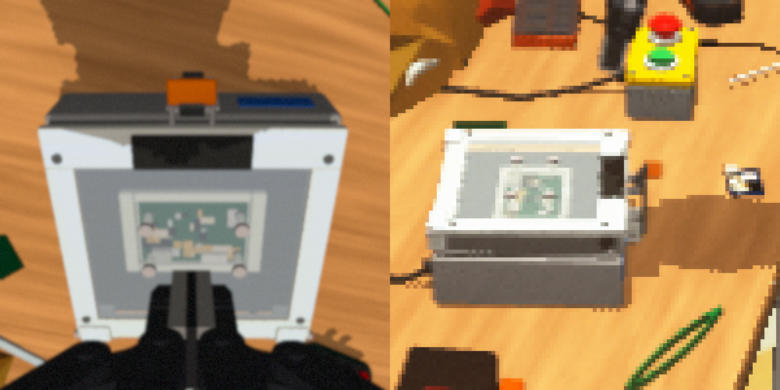

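The lid is flat and shut with the tool away, the orange tab upright over the bar at (192,93), and the board in place. Next is the rocker.

Converted, 0.27 m / 0.6 = 0.45, -0.015 m / 0.6 = -0.025, 0.2 rad / 1.5708 = 0.1273.

Call:
nudge_tcp([
  {"jaw":0, "trans":[-0.025, 0.09, -0.0333], "rotvec":[0, 0.0255, 0.0127]},
  {"jaw":0, "trans":[-0.0583, 0.18, -0.0333], "rotvec":[0, 0.0509, 0.0255]},
  {"jaw":0, "trans":[-0.0917, 0.27, -0.0333], "rotvec":[0, 0.0764, 0.0382]},
  {"jaw":0, "trans":[-0.1333, 0.36, -0.025], "rotvec":[0, 0.1019, 0.0509]},
  {"jaw":0, "trans":[-0.175, 0.45, -0.0083], "rotvec":[0, 0.1273, 0.0637]},
])

```text
clock: 5.88
position: [0.4946, 0.3078, 0.2137]
tool_rot: [-3.14, -0.003, -2.997]
force: [1.3, -0.1, 1.3]
grip_width: 0.0001
finger_force: 0.0
```

```bash
python3 -c "
from h import *
print(bot.observe()['tool_rot']);rel([.509,.356,.1],[.509,.356,.07],[.509,.356,.056])"
```

```text
[-3.13952204e+00 -2.62448178e-03 -2.99700794e+00]
[0.509 0.356 0.1  ] -> [-0.0215  0.0458  0.1135]
[0.509 0.356 0.07 ] -> [-0.0216  0.0459  0.1435]
[0.509 0.356 0.056] -> [-0.0216  0.0459  0.1575]
```

Converted, 0.14 m / 0.6 = 0.2333, 0.12 m / 0.6 = 0.2.

Call:
nudge_tcp([
  {"jaw":0, "trans":[-0.025, 0.05, 0.0333]},
  {"jaw":0, "trans":[-0.0358, 0.0763, 0.1167]},
  {"jaw":0, "trans":[-0.0358, 0.0763, 0.2]},
  {"jaw":0, "trans":[-0.0358, 0.0763, 0.2333]},
  {"jaw":0, "trans":[-0.0358, 0.0763, 0.2333]},
])

```text
clock: 6.5
position: [0.5089, 0.3537, 0.0739]
tool_rot: [-3.139, -0.002, -2.997]
force: [1.1, 0.4, 1.3]
grip_width: 0.0003
finger_force: 0.0
```

Call:
nudge_tcp([
  {"jaw":0, "trans":[0, 0, 0.01]},
  {"jaw":0, "trans":[0, 0, 0.0167]},
  {"jaw":0, "trans":[0, 0, 0.0217]},
  {"jaw":0, "trans":[0, 0, 0.0217]},
])

```text
clock: 7.0
position: [0.5097, 0.3545, 0.0625]
tool_rot: [-3.141, 0.001, -2.997]
force: [0.3, 0.4, 2.1]
grip_width: 0.0001
finger_force: 1.1
```

```bash
python3 -c "
from h import *
rel([.509,.356,.056])"
```

```text
[0.509 0.356 0.056] -> [0.0005 0.0016 0.0065]
```

Converted, 0.006 m / 0.6 = 0.01, 0.004 m / 0.6 = 0.0067.

Call:
nudge_tcp([
  {"jaw":0, "trans":[0, 0.0033, 0.0033]},
  {"jaw":0, "trans":[0, 0.0033, 0.0067]},
  {"jaw":0, "trans":[0, 0.0033, 0.01]},
  {"jaw":0, "trans":[0, 0.0033, 0.01]},
])

```text
clock: 7.5
position: [0.5092, 0.3565, 0.0573]
tool_rot: [-3.141, 0.001, -2.997]
force: [-5.9, -4.3, 23.9]
grip_width: 0.0
finger_force: 11.9
```

Converted, -0.145 m / 0.6 = -0.2417, -0.09 m / 0.6 = -0.15.

Call:
nudge_tcp([
  {"jaw":0, "trans":[0, 0, -0.075]},
  {"jaw":0, "trans":[0, 0, -0.15]},
  {"jaw":0, "trans":[0, 0, -0.2417]},
  {"jaw":0, "trans":[0, 0, -0.2417]},
])

```text
clock: 8.0
position: [0.5105, 0.3576, 0.2052]
tool_rot: [3.139, 0.006, -2.997]
force: [-0.0, 0.2, -0.6]
grip_width: 0.0002
finger_force: 0.0
```

```bash
python3 - <<'E'
from h import *
c=bot.calibration("wrist");im=bot.grab_frame("wrist");u=proj(c,(.511,.343,.0575)).astype(int);print(u)
cv2.imwrite("pics/rk.png",cv2.resize(im[u[1]-37:u[1]+38,u[0]-50:u[0]+50],(400,300),interpolation=cv2.INTER_CUBIC))
E
```

```text
[260 184]
```

Call:
nudge_tcp([
  {"jaw":0, "trans":[0.02, -0.1, 0]},
  {"jaw":0, "trans":[0.04, -0.2, 0]},
  {"jaw":0, "trans":[0.06, -0.3, 0]},
  {"jaw":0, "trans":[0.08, -0.4, 0]},
  {"jaw":0, "trans":[0.1, -0.5, 0]},
])

```text
clock: 8.68
position: [0.4921, 0.049, 0.2004]
tool_rot: [-3.14, -0.002, -2.996]
force: [1.8, -0.4, 0.8]
grip_width: 0.0004
finger_force: 0.0
```

Call:
nudge_tcp([
  {"jaw":0, "trans":[0.02, -0.1, 0]},
  {"jaw":0, "trans":[0.04, -0.2, 0]},
  {"jaw":0, "trans":[0.06, -0.3, 0]},
  {"jaw":0, "trans":[0.08, -0.4, 0]},
  {"jaw":0, "trans":[0.1, -0.5, 0]},
])

```text
clock: 9.3
position: [0.4762, -0.2563, 0.2006]
tool_rot: [-3.141, -0.001, -2.996]
force: [1.0, 0.1, -0.3]
grip_width: -0.0001
finger_force: 0.0
```

Call:
nudge_tcp([
  {"jaw":0, "trans":[0.005, -0.015, 0]},
  {"jaw":0, "trans":[0.005, -0.015, 0]},
])

```text
clock: 9.55
position: [0.4748, -0.2638, 0.2007]
tool_rot: [3.142, -0.002, -2.998]
force: [0.3, 0.8, -0.4]
grip_width: 0.0001
finger_force: 0.0
```

```bash
python3 - <<'E'
from h import *
c=bot.calibration("wrist");im=bot.grab_frame("wrist");np.savez("w3.npz",**c)
u=proj(c,(.487,-.29,.07)).astype(int);x,y=max(u[0]-100,0),max(u[1]-75,0);print(u,x,y,bot.observe()["tool_rot"])
a=cv2.resize(im[y:y+150,x:x+200],(800,600)[:2],interpolation=cv2.INTER_CUBIC)
a=cv2.resize(im[y:y+150,x:x+200],(600,450),interpolation=cv2.INTER_CUBIC)
b=cv2.resize(cv2.imread("pics/rk.png"),(200,150)); pad=np.zeros((450,200,3),np.uint8);pad[:150]=b
cv2.imwrite("pics/st.png",np.hstack([a,pad]))
E
```

```text
[244 202] 144 127 [ 3.14141922e+00 -1.02682933e-03 -2.99578607e+00]
```

View pics/st.png

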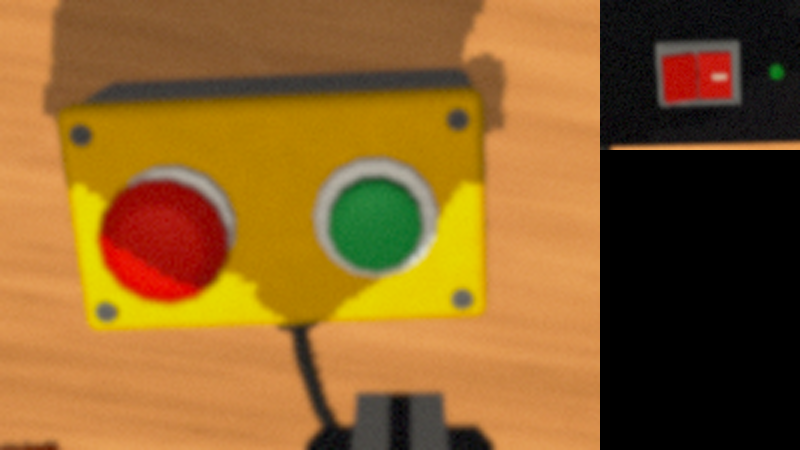

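The montage shows the green button centre at (376,225), the red mushroom at (165,240), and in the inset the rocker's left half standing up, so the supply is on.

```bash
python3 - <<'E'
from h import *
t=bot.calibration("top");c=dict(np.load("w3.npz"));p=(144+376/3,127+225/3)
print(tri([(t,(160+672/3.2,140+203/3.2)),(c,p)]))
g=atz(c,p,.066);print(g,atz(c,(144+165/3,127+240/3),.078));g=g+[0,.001,0]
rel([g[0],g[1],.1],[g[0],g[1],.07],[g[0],g[1],.059])
E
```

```text
(array([ 0.48417168, -0.26745072,  0.06351329]), [2.0, 2.0])
[ 0.48457264 -0.26908441  0.066     ] [ 0.49315317 -0.32622098  0.078     ]
[ 0.4846 -0.2681  0.1   ] -> [-0.0085 -0.0066  0.1009]
[ 0.4846 -0.2681  0.07  ] -> [-0.0085 -0.0066  0.1309]
[ 0.4846 -0.2681  0.059 ] -> [-0.0086 -0.0066  0.1419]
```

Converted, 0.127 m / 0.6 = 0.2117, -0.005 m / 0.6 = -0.0083.

Call:
nudge_tcp([
  {"jaw":0, "trans":[-0.0142, -0.0083, 0.0833]},
  {"jaw":0, "trans":[-0.0142, -0.0083, 0.1667]},
  {"jaw":0, "trans":[-0.0142, -0.0083, 0.2117]},
  {"jaw":0, "trans":[-0.0142, -0.0083, 0.2117]},
])

```text
clock: 10.1
position: [0.484, -0.2656, 0.0731]
tool_rot: [3.14, -0.003, -2.994]
force: [0.3, 0.3, 0.9]
grip_width: 0.0001
finger_force: 0.0
```

Call:
nudge_tcp([
  {"jaw":0, "trans":[0, 0, 0.01]},
  {"jaw":0, "trans":[0, 0, 0.0183]},
  {"jaw":0, "trans":[0, 0, 0.0242]},
  {"jaw":0, "trans":[0, 0, 0.0242]},
  {"jaw":0, "trans":[0, 0, 0.0242]},
])

```text
clock: 10.72
position: [0.4851, -0.2678, 0.0606]
tool_rot: [-3.14, 0.001, -2.996]
force: [3.6, 1.0, 5.4]
grip_width: -0.0001
finger_force: 2.3
```

Nearly in; I'll press about 3 mm further.

Converted, 0.003 m / 0.6 = 0.005, 0.0015 m / 0.6 = 0.0025.

Call:
nudge_tcp([
  {"jaw":0, "trans":[0, 0, 0.0025]},
  {"jaw":0, "trans":[0, 0, 0.005]},
  {"jaw":0, "trans":[0, 0, 0.005]},
  {"jaw":0, "trans":[0, 0, 0.005]},
])

```text
clock: 11.22
position: [0.4852, -0.2679, 0.0594]
tool_rot: [-3.14, 0.002, -2.997]
force: [-7.8, 8.2, 46.4]
grip_width: -0.0001
finger_force: 23.0
```

Hard stop reached (46 N), so the button is fully in. I'll withdraw and take a last look.

Converted, -0.15 m / 0.6 = -0.25, -0.09 m / 0.6 = -0.15.

Call:
nudge_tcp([
  {"jaw":0, "trans":[0, 0, -0.05]},
  {"jaw":0, "trans":[0, 0, -0.15]},
  {"jaw":0, "trans":[0, 0, -0.25]},
  {"jaw":0, "trans":[0, 0, -0.25]},
])

```text
clock: 11.72
position: [0.4858, -0.2688, 0.2114]
tool_rot: [-3.137, 0.005, -2.997]
force: [0.8, 0.4, -0.6]
grip_width: -0.0001
finger_force: 0.0
```

```bash
python3 - <<'E'
from h import *
a=cv2.resize(bot.grab_frame("top")[140:265,160:410],(800,400),interpolation=cv2.INTER_CUBIC)
b=np.zeros((200,800,3),np.uint8);b[:,:267]=cv2.resize(bot.grab_frame("wrist")[127:277,144:344],(267,200))
s=bot.grab_frame("side")[170:270,230:430];b[:,267:667]=cv2.resize(s,(400,200))
cv2.imwrite("pics/end.png",np.vstack([a,b]))
E
```

```text
(no output)
```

View pics/end.png

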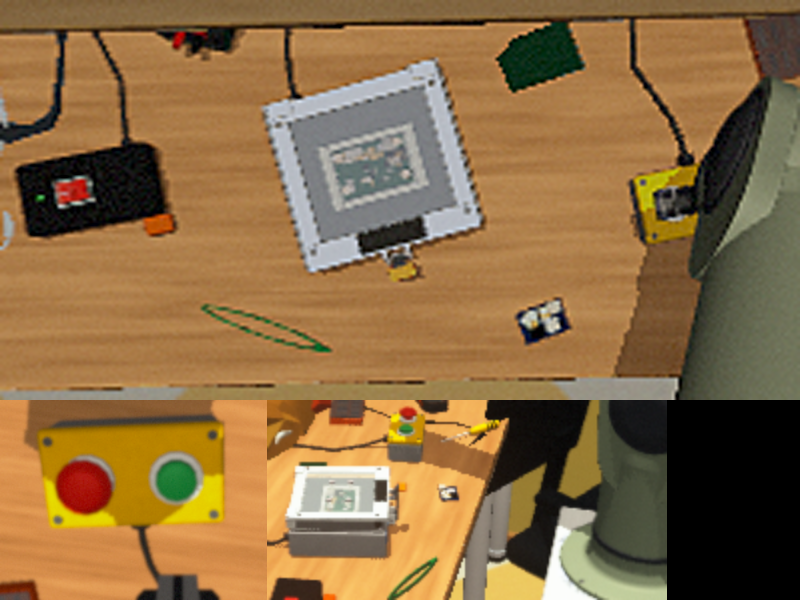

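The lid is shut under the hook at (400,262), both buttons are out, and the tweezers, blue board and other loose things in view are where they lay.

```bash
python3 -c "
from workcell import bot
print(bot.job_done())"
```

```text
the job is handed in; nothing more can be done
None
```

I closed the lid until the hook caught it, switched the rocker on, and pressed and released the green button, in that order. I handed the job in at about 12 s; no verdict came back, but the last pictures show the lid shut and both buttons out.

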